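# Clear the joiner's offcuts off the dominoes shelf

## Robot

A 6-joint arm with a two-finger parallel gripper is mounted at the origin on the work surface. World frame = base frame: x ahead of the robot, y to its left, z up, the work surface at z = 0. Lengths are in m, angles in rad, forces in N, time in s.
With the tool pointing down it reaches from about 0.3 to 0.825 m from the base axis. Payload 5.4 kg.
Tool frame: the origin (TCP) lies midway between the tips of the shut fingers; the grasp point (between the pads) lies 19 mm behind it; x points along the fingers, z is the direction in which the jaws open and shut, and the axes are right-handed (so a half turn about x gives the same grasp; the last joint's range is limited). The gripper opens to 92 mm and grips with 3 to 60 N. Pads are 20 mm wide; open, the fingers measure 128 mm over their backs; the gripper's body (75 mm by 189 mm) begins 69 mm behind the grasp point.
Start: joints at [-1.52, 0.158, 1.597, -0, 1.386, -0.21], TCP at [0.148, -0.556, 0.215] pointing down, gripper open.
Joint ranges: [-2.91, 2.91], [-0.94, 2.29], [0.18, 2.7], [-1.29, 4.43], [0.17, 2.64], [-3, 3]. Speed limits (rad/s): [2.57, 2.57, 3.14, 3.14, 3.14, 3.14].

## Interface

Orientations are given as a unit quaternion [x, y, z, w].
In Python, from workcell import arm gives the robot as it stands.
- The arm moves only by the shell command python3 -m jog 'ROWS' [FORCE]. ROWS is JSON, a list of rows, each a list of 7 numbers: the shift along the tool's x, y, z in mm, then the turn, a rotation vector about the tool's x, y, z in degrees, then the finger opening in mm, from 0 to 91.9. In form: [[tx, ty, tz, ax, ay, az, hand], ...]. A call has exactly 10 rows; each row is the pose to reach, as a shift and turn from the pose commanded when the call began, along the tool's axes at that moment; what a row does not reach only later rows make up. A row lasts 1/12 s, in which the tool goes at most 41.7 mm and 7.16 degrees, less where a joint would pass 70% of its speed; a pose out of reach is approached as far as the arm can. A call with a gripper value outside its range is refused whole. The fingers move at their own pace and stop on an object; FORCE is the grip in N (left out, the last holds). Time passes only in rows, so rows that repeat a pose let the fingers close, or fill a call up. It gives the time, the measured TCP pose, the force and the opening at its end, in the units of the state.
- arm.observe(): the state, without advancing time (a new reading comes with each control period).
- arm.capture(name): name is "side" or "top"; returns the picture (400x640x3 uint8, blue, green, red); there is no depth.
- arm.camera_params(name): a dict with "fx", "fy", "cx", "cy" (pixels), "R" (3x3) and "t" (3): a world point X has camera coordinates R X + t. Camera axes: x right, y down, z forward; pixel columns grow to the right and rows downward; lengths in m; the calibration is good to about 2 mm. A picture is of the moment at which its call begins. camera_params takes no time and is no camera call.
- arm.job_done(): hands the job in, once; it reports no verdict.
Trained networks look in the newest picture that a camera, given by its name, has taken for a name from the list of things; names that differ only in an ending like _2 or _b are one class to them, and where a whole thing is asked for, a point or a joint stands for the part that bears it (a point fixed in the world has none). Each returns a list of dicts, best first, with "conf" (0 to 1); they miss things now and then, are a little off and sometimes report something else, mostly with a low value. They report only what shows in the picture. A call takes as long as a camera call. They do not tell look-alikes from the thing itself.
- arm.look_for(camera, target): "extent" ([left, top, width, height] in pixels, round what is visible of it).
The state is a dict: "time": time; "joints": joint angles; "joint_vel": joint speeds; "tau": joint torques, N m; "position": TCP position; "eef_rot": TCP orientation; "contact_force": force on the tool from outside, world axes, zero at the start; "moment": the same for the moment, N m; "grip_width": finger opening in m.
Only numpy, scipy, OpenCV 4.12 (cv2) and the standard library are available. Lean on these libraries where they do the work, as an engineer would, in place of code of your own. Each camera call takes 0.05 s, during which the arm holds its last target. There are 200 camera calls.

## Task

The joiner has left two raw cedar offcuts on the pulled-out dominoes shelf: a short one lying close along the foot of one of the high end boards, and a longer one among the cups at the front. Clear both into the steel waste bin on the worktop, leaving the bin standing upright. Do not shift or knock over the dominoes, the bottle, the ashtray, the pencil tin or the cups.

Things in the scene. Friction and masses are not known exactly. Their poses are not given: they have to be found in the camera images.
- offcut_short: Short offcut of pale raw cedar batten, a block 62 (x, its length) x 26 (y) x 30 (height) mm, 17 to 31 g. Origin: centre of its underside, z up. It lies along the left or the right end board, 2 to 6 mm off it: too close for a finger, so it is taken by its ends, the gripper tilted 25 to 45 degrees, its body leaning away from board and cap rail, fingers pointing down and to the board.
- offcut_long: Longer offcut of pale raw cedar, 110 (x, its length) x 32 (y) x 24 (height) mm, 25 to 45 g. Origin: centre of its underside, z up. A half-lap is cut at its +x end: the last 30 mm are only 12 mm high. It lies in the front half of the shelf, roughly fore and aft, in one row with the two cups; at least 30 mm is free beside each long side at its middle.
- bin: Open-topped steel waste bin standing loose on the worktop to the left or right of the shelf, 200 (x) x 140 (y) x 120 (height) mm, walls 4 mm, 0.9 kg. Origin: centre of its underside, z up. The black tub with napkins and coasters across the shelf from it is not the bin.
- shelf: Shelf of varnished cedar, pulled out of the low bar wall; it is at its stop and does not move. Origin: middle of its underside, at worktop level; x points from the robot to the wall, y left, z up. Floor top at z = 30 mm, clear from x = -150 to 130 mm and y = -280 to 280 mm. High end board on its left and right; front rail 50 mm and back rail 70 mm high.
- left_board (a point): Middle of the foot of the shelf's left end board: on its inner face (shelf y = 280 mm), level with the shelf floor; axes as the shelf's. The board is 12 mm thick, runs fore and aft over the whole shelf and rises 111 mm above this point; its top 12 mm is a cap rail that juts 12 mm inwards over the shelf.
- right_board (a point): The same point on the right end board: middle of the foot of its inner face (shelf y = -280 mm), same axes, same height and cap rail.
- pencil_tin: Blue closed tin for score pencils, 110 (x) x 26 (y) x 18 (height) mm, 90 g, lying along the other end board. Origin: centre of its underside. Must stay.
- bar_wall: Low bar wall of planks behind the shelf, with the open niche and two plywood sliding leaves. Origin: middle of its front face at worktop level, 33 to 63 mm behind the back of the shelf; x points away from the robot. Its bar top is 193 mm high and reaches 25 mm out from the face. Fixed.
- dominoes: Stack of bone dominoes in its low dark wooden tray, one loose thing 112 (x) x 62 (y) x 50 (height) mm, 0.42 kg, in the rear half of the shelf, left or right. Origin: centre of its underside. Must stay.
- bottle: Short green glass bottle, diameter 60 mm, height 115 mm, in the rear half of the shelf, near the middle. Origin: centre of its underside. Must stay.
- ashtray: Round copper ashtray, diameter 100 mm, height 28 mm, in the rear half of the shelf, on the other side of the bottle from the dominoes. Origin: centre of its underside. Must stay.
- cup_a: White porcelain espresso cup, diameter 62 mm, height 54 mm, handle at its own +y side (about 25 mm long), in the front half of the shelf. Origin: centre of its underside. Must stay.
- cup_b: Second white espresso cup, same as the first. Origin: centre of its underside. Must stay.
Things that resemble listed ones, but are neither listed nor needed, are in the scene too. What is shaped like the offcut_short but green or red is not meant.

How it is judged:
By the outcome, as a careful person would: the job done as asked, in the order asked, and still so for the second after the job is handed in, with the robot touching nothing.
It also fails if it takes over 59 s, if anything falls off the work surface, if the arm or the gripper's body presses on something with over 40 N, if the wrist force passes 120 N, or if a joint passes its speed limit or range.

## Working session

There is one attempt and no reset: what is moved stays moved. The work goes in short steps, Python scripts to look and compute and a shell command to move; the robot and the scene stay as the last step left them, time stands still between calls to the robot, and variables do not carry over. Pictures are saved under pics/ and viewed, about 8 in all and at most 12, crops included, and the job is handed in when it is done.

```bash
ls; mkdir -p pics; python3 - <<'E'
from workcell import arm
import cv2
for n in ("side","top"):
    im=arm.capture(n); cv2.imwrite(f"pics/{n}0.png",im)
    p=arm.camera_params(n); print(n,{k:(v.tolist() if hasattr(v,'tolist') else v) for k,v in p.items()})
    for t in ["offcut_short","offcut_long","bin","pencil_tin","cup_a","shelf","left_board"]:
        try: print(t,[(d['extent'],round(d['conf'],2)) for d in arm.look_for(n,t)][:3])
        except Exception as e: print(t,e)
print(arm.observe())
E
```

```text
pics
side {'fx': 413.00785305966264, 'fy': 413.00785305966264, 'cx': 315.4089952144439, 'cy': 200.2696063853532, 'R': [[-0.9984929567513838, -0.05481007475643673, -0.0027696611837477103], [-0.04101881875992933, 0.7788777364144349, -0.6258329874858516], [0.03645918026257599, -0.6247762218771772, -0.7799521785029268]], 't': [0.5170657016009648, 0.0014606029623358697, 1.3817698475401436]}
offcut_short [([381.0, 329.6, 22.5, 28.2], 0.91), ([370.6, 247.4, 22.1, 13.5], 0.85), ([34.2, 37.1, 241.6, 362.9], 0.67)]
offcut_long [([312.5, 185.5, 38.6, 15.8], 0.82), ([269.2, 204.8, 33.0, 20.8], 0.67)]
bin [([282.2, 267.9, 85.2, 69.9], 0.78), ([242.9, 109.9, 118.9, 164.4], 0.35)]
pencil_tin [([287.5, 132.0, 37.4, 8.6], 0.65)]
cup_a [([323.8, 151.4, 30.0, 21.3], 0.59)]
shelf [([244.8, 104.8, 117.1, 168.4], 0.81), ([314.7, 186.7, 36.5, 14.5], 0.2)]
left_board [([242.7, 108.1, 119.4, 165.9], 0.88), ([322.8, 151.1, 30.8, 28.3], 0.16)]
top {'fx': 413.0937086560925, 'fy': 413.0937086560925, 'cx': 326.30439293796803, 'cy': 198.3957142780499, 'R': [[-0.002581845098718657, -0.9999735466461148, -0.006800006
[... 610 characters left out ...]
 ([361.3, 201.7, 19.3, 28.0], 0.26)]
{'time': 0.8, 'joints': array([-1.52008191e+00,  1.58402258e-01,  1.59698262e+00, -1.00874432e-05,
        1.38615825e+00, -2.10108406e-01]), 'joint_vel': array([ 0.00036509, -0.00017949,  0.00124533,  0.00224878,  0.00093136,
        0.00120359]), 'tau': array([ 1.35216251e-03, -3.85544515e+01, -3.22348058e+01,  7.03440956e-02,
        3.05463793e-02, -7.42755532e-06]), 'position': array([ 0.14825042, -0.55556374,  0.21460859]), 'eef_rot': array([ 0.43071708,  0.56076699, -0.43074828,  0.56078436]), 'contact_force': array([-0.74994653,  0.20036202,  0.92181215]), 'moment': array([ 0.00080495, -0.0405873 , -0.00991214]), 'grip_width': 0.09228568682799197}
```

```bash
python3 - <<'E'
import cv2
a=cv2.imread("pics/top0.png")[115:275,170:470]; cv2.imwrite("pics/top0c.png",cv2.resize(a,(800,427),interpolation=cv2.INTER_CUBIC))
a=cv2.imread("pics/side0.png")[90:360,220:440]; cv2.imwrite("pics/side0c.png",cv2.resize(a,(489,600),interpolation=cv2.INTER_CUBIC))
E
```

```text
(no output)
```

View pics/top0c.png

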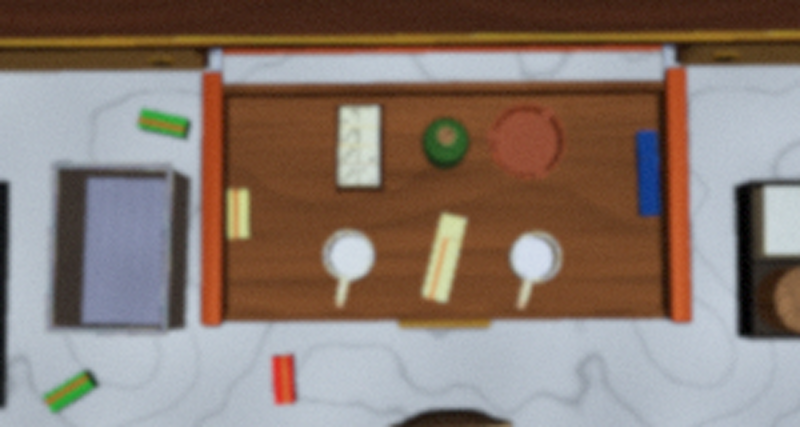

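View pics/side0c.png

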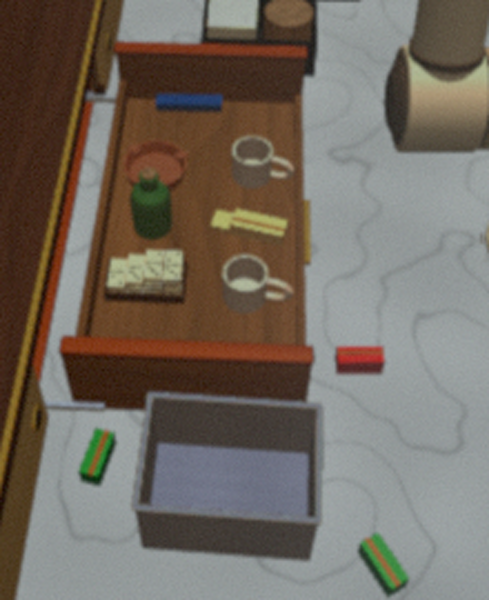

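Robot-left is image-left. The bin (crop ~115,247) stands left of the shelf; short offcut (238,213) at the left board; long one (445,257) between the cups, half-lap toward the wall. Bottle, dominoes, ashtray are behind; tin at the right board; green/red blocks are decoys.

```bash
cat > h.py <<'E'
import numpy as np, cv2
from workcell import arm
from scipy.spatial.transform import Rotation as Rot
def bp(cam,px,z):
    p=arm.camera_params(cam); R=np.array(p['R']);t=np.array(p['t'])
    px=np.atleast_2d(np.asarray(px,float))
    d=np.c_[(px[:,0]-p['cx'])/p['fx'],(px[:,1]-p['cy'])/p['fy'],np.ones(len(px))]@R
    c=-R.T@t
    return c+d*((z-c[2])/d[:,2])[:,None]
def proj(cam,X):
    p=arm.camera_params(cam); q=np.atleast_2d(X)@np.array(p['R']).T+np.array(p['t'])
    return np.c_[p['fx']*q[:,0]/q[:,2]+p['cx'],p['fy']*q[:,1]/q[:,2]+p['cy']]
E
python3 - <<'E'
from h import *
np.set_printoptions(precision=4,suppress=True)
C=lambda *a:np.array(a)/2.667+[170,115]
print("boards cap inner L,R front/back", bp("top",[C(223,80),C(222,318),C(667,75),C(671,316)],.141))
print("boards outer", bp("top",[C(204,75),C(203,324),C(685,70),C(690,320)],.141))
print("binrim",bp("top",[C(52,167),C(172,167),C(168,328),C(48,328)],.12))
for n,z in (("cupA",.08),("cupB",.08)):
    pass
print("cups rim",bp("top",[C(349,256),C(535,258)],.084))
print("cup handles end",bp("top",[C(341,305),C(523,306)],.06))
for n in("top","side"):
    im=cv2.imread(f"pics/{n}0.png"); S=6
    im=cv2.resize(im,None,fx=S,fy=S,interpolation=cv2.INTER_CUBIC)
    h=cv2.cvtColor(cv2.GaussianBlur(im,(0,0),3),cv2.COLOR_BGR2HSV)
    m=cv2.inRange(h,(16,60,150),(35,255,255))
    k,l,st,ce=cv2.connectedComponentsWithStats(m)
    for i in range(1,k):
        if st[i,4]<1500: continue
        c=(ce[i]+.5)/S-.5
        pts=np.argwhere(l==i)[:,::-1].astype(np.float32)
        w=bp(n,(pts+.5)/S-.5,.057)[:,:2]*1000
        r=cv2.minAreaRect(w.astype(np.float32))
        print(n,c,st[i,4]/S/S,"rect mm",np.round(r[0],1),np.round(r[1],1),round(r[2],1))
E
```

```text
boards cap inner L,R front/back [[ 0.6768  0.2816  0.141 ]
 [ 0.3903  0.2804  0.141 ]
 [ 0.6808 -0.254   0.141 ]
 [ 0.3914 -0.254   0.141 ]]
boards outer [[ 0.683   0.3046  0.141 ]
 [ 0.3832  0.303   0.141 ]
 [ 0.6868 -0.2758  0.141 ]
 [ 0.3866 -0.2765  0.141 ]]
binrim [[0.5743 0.4939 0.12  ]
 [0.5738 0.3469 0.12  ]
 [0.3779 0.3497 0.12  ]
 [0.3782 0.4953 0.12  ]]
cups rim [[ 0.4655  0.133   0.084 ]
 [ 0.4624 -0.0988  0.084 ]]
cup handles end [[ 0.4043  0.1447  0.06  ]
 [ 0.4025 -0.0855  0.06  ]]
top [259.0099 194.7012] 139.36111111111111 rect mm [522.1 277. ] [63.7 26.1] 0.5
top [335.5683 210.5   ] 261.0833333333333 rect mm [465.7  15.5] [ 37.1 112.8] 75.4
top [355.9345 278.8657] 87.94444444444444 rect mm [234.3 -43. ] [33.7 49.1] 2.6
top [323.8056 294.8035] 396.5555555555556 rect mm [183.9  46.6] [ 67.1 122.9] 89.9
top [401.0678 326.2128] 588.4444444444445 rect mm [  82.3 -196.1] [182.   79.4] 14.9
top [359.2936 329.2638] 894.9722222222222 rect mm [ 75.  -68.5] [101.7 185.8] 82.2
top [329.0583 338.7723] 612.2777777777777 rect mm [38.8 26.6] [165.3  85.3] 7.8
top [574.839  331.1246]
[... 318 characters left out ...]
] 987.5555555555555 rect mm [ -80.8 -252.7] [184.8 125.2] 81.9
top [362.8909 379.2311] 623.4722222222223 rect mm [-90.5 -71.3] [ 62.3 131.3] 87.9
top [578.7933 375.6996] 44.75 rect mm [ -83.  -784.2] [24.3 41.5] 7.9
top [608.3245 378.2463] 111.75 rect mm [ -89.9 -890.8] [ 26.5 114.7] 2.4
side [465.111  128.8058] 590.6111111111111 rect mm [ -21.8 -321.8] [176.1 145.6] 3.1
side [536.2781 128.3581] 96.94444444444444 rect mm [-285.5 -317.2] [127.4  31. ] 65.0
side [422.0653 132.1031] 368.22222222222223 rect mm [ 141.2 -270. ] [130.1  64. ] 2.2
side [466.9392 206.2258] 162.08333333333334 rect mm [30.7 55.7] [106.2 160.6] 60.1
side [331.9496 189.1938] 216.5 rect mm [463.1  21.1] [ 37.6 105.8] 83.6
```

```bash
cat >> h.py <<'E'
def Rt(x,z):
    x=np.array(x,float);x/=np.linalg.norm(x);z=np.array(z,float);z-=x*(x@z);z/=np.linalg.norm(z)
    return Rot.from_matrix(np.c_[x,np.cross(z,x),z])
def step(p,R,p2,R2):
    d=R.inv().apply(np.array(p2)-p)*1000; r=np.degrees((R.inv()*R2).as_rotvec())
    print("row",np.round(d,1),np.round(r,1),"n>=",np.ceil(max(np.linalg.norm(d)/41.7,np.linalg.norm(r)/7.16)))
def chain(wps):
    o=arm.observe();p=o['position'];R=Rot.from_quat(o['eef_rot'])
    print("t",o['time'],"p",p.round(4),"x",R.as_matrix()[:,0].round(3),"z",R.as_matrix()[:,2].round(3),"j",o['joints'].round(2),"F",o['contact_force'].round(1),"w",round(o['grip_width'],4))
    for a,b in wps: step(p,R,a,b);p=np.array(a);R=b
E
python3 - <<'E'
from h import *
D=(0,0,-1);T=np.radians(35)
for s in (1,-1):
    dn=Rt(D,(s,0,0)); tl=Rt((0,np.sin(T),-np.cos(T)),(s,0,0))
    x=np.array((0,np.sin(T),-np.cos(T)));g=np.array((.522,.278,.042))
    chain([((.45,-.15,.30),dn),((.50,.15,.28),dn),(g-.12*x,tl),(g,tl)])
E
```

```text
t 0.8 p [ 0.1483 -0.5556  0.2146] x [-0. -0. -1.] z [ 0.258 -0.966  0.   ] j [-1.52  0.16  1.6  -0.    1.39 -0.21] F [-0.7  0.2  0.9] w 0.0923
row [ -85.4  396.1 -314. ] [-75.1   0.    0. ] n>= 13.0
row [ 20. 300.  50.] [0. 0. 0.] n>= 8.0
row [139.7  59.2  22. ] [ 0.  0. 35.] n>= 5.0
row [120.  -0.   0.] [0. 0. 0.] n>= 3.0
t 0.8 p [ 0.1483 -0.5556  0.2146] x [-0. -0. -1.] z [ 0.258 -0.966  0.   ] j [-1.52  0.16  1.6  -0.    1.39 -0.21] F [-0.7  0.2  0.9] w 0.0923
row [ -85.4  396.1 -314. ] [104.9   0.   -0. ] n>= 15.0
row [  20. -300.  -50.] [0. 0. 0.] n>= 8.0
row [139.7 -59.2 -22. ] [  0.   0. -35.] n>= 5.0
row [120.   0.   0.] [0. 0. 0.] n>= 3.0
```

```bash
R='[-85,250,-190,-60,0,0,91.9]'; python3 -m jog '[[-85,250,-200,-60,0,0,91.9],[-85,250,-200,-60,0,0,91.9],[-85,250,-200,-60,0,0,91.9],[-85,250,-200,-60,0,0,91.9],[-85,250,-200,-60,0,0,91.9],[-85,250,-200,-60,0,0,91.9],[-85,250,-200,-60,0,0,91.9],[-85,250,-200,-60,0,0,91.9],[-85,250,-200,-60,0,0,91.9],[-85,250,-200,-60,0,0,91.9]]' 20
python3 - <<'E'
from h import *
D=(0,0,-1);T=np.radians(35)
dn=Rt(D,(1,0,0)); tl=Rt((0,np.sin(T),-np.cos(T)),(1,0,0))
x=np.array((0,np.sin(T),-np.cos(T)));g=np.array((.522,.278,.042))
chain([((.50,.05,.28),dn),(g-.12*x,tl),(g,tl)])
E
```

```text
time: 1.63
position: [0.3395, -0.2967, 0.3007]
eef_rot: [0.09, 0.701, -0.092, 0.702]
contact_force: [-0.3, 0.3, -1.5]
grip_width: 0.0916
t 1.6333 p [ 0.3395 -0.2967  0.3007] x [ 0.001 -0.002 -1.   ] z [ 0.967 -0.255  0.002] j [-0.99 -0.22  1.8  -0.    1.56 -0.73] F [-0.3  0.3 -1.5] w 0.0916
row [ 20.2 376.2  66.8] [-14.8   0.1   0.1] n>= 10.0
row [139.7 159.2  22. ] [ 0.  0. 35.] n>= 6.0
row [120.  -0.   0.] [0. 0. 0.] n>= 3.0
```

```bash
python3 -m jog '[[20,376,67,-15,0,0,91.9],[20,376,67,-15,0,0,91.9],[20,376,67,-15,0,0,91.9],[20,376,67,-15,0,0,91.9],[20,376,67,-15,0,0,91.9],[20,376,67,-15,0,0,91.9],[20,376,67,-15,0,0,91.9],[20,376,67,-15,0,0,91.9],[20,376,67,-15,0,0,91.9],[20,376,67,-15,0,0,91.9]]'
python3 -m jog '[[140,159,22,0,0,35,91.9],[140,159,22,0,0,35,91.9],[140,159,22,0,0,35,91.9],[140,159,22,0,0,35,91.9],[140,159,22,0,0,35,91.9],[140,159,22,0,0,35,91.9],[140,159,22,0,0,35,91.9],[140,159,22,0,0,35,91.9],[140,159,22,0,0,35,91.9],[140,159,22,0,0,35,91.9]]'
python3 - <<'E'
from h import *
T=np.radians(35)
tl=Rt((0,np.sin(T),-np.cos(T)),(1,0,0))
x=np.array((0,np.sin(T),-np.cos(T)));g=np.array((.522,.278,.042))
chain([(g-.05*x,tl),(g,tl)])
for n,b in (("side",(90,330,220,440)),("top",(135,245,230,330))):
    im=arm.capture(n); cv2.imwrite(f"pics/{n}1.png",im)
    c=im[b[0]:b[1],b[2]:b[3]]; cv2.imwrite(f"pics/{n}1c.png",cv2.resize(c,None,fx=400/c.shape[1],fy=400/c.shape[1],interpolation=cv2.INTER_CUBIC))
a=cv2.imread("pics/side1c.png");b=cv2.imread("pics/top1c.png");H=max(a.shape[0],b.shape[0])
cv2.imwrite("pics/c1.png",np.hstack([cv2.copyMakeBorder(i,0,H-i.shape[0],0,0,cv2.BORDER_CONSTANT) for i in(a,b)]))
E
```

```text
time: 2.47
position: [0.5016, 0.0518, 0.2784]
eef_rot: [0.001, 0.708, 0.001, 0.707]
contact_force: [-0.0, -0.6, 0.3]
grip_width: 0.0921
time: 3.3
position: [0.5247, 0.206, 0.1424]
eef_rot: [0.212, 0.673, 0.212, 0.677]
contact_force: [0.4, -0.4, 0.0]
grip_width: 0.0919
t 3.3 p [0.5247 0.206  0.1424] x [ 0.005  0.572 -0.82 ] z [ 1.    -0.001  0.005] j [-0.19  0.17  1.86  0.62  1.3  -0.42] F [ 0.4 -0.4  0. ] w 0.0919
row [73.5  1.6 -3.1] [0.1 0.3 0.1] n>= 2.0
row [50. -0.  0.] [0. 0. 0.] n>= 2.0
```

View pics/c1.png

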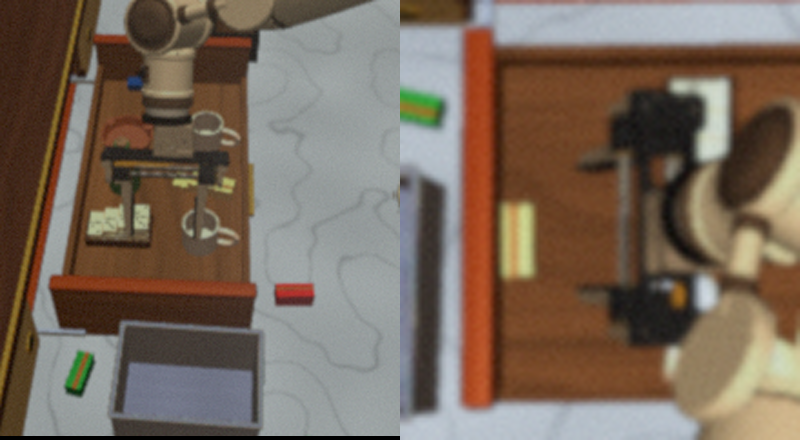

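```bash
python3 -m jog '[[30,0,-2,0,0,0,91.9],[60,0,-2,0,0,0,91.9],[85,0,-2,0,0,0,91.9],[105,0,-2,0,0,0,91.9],[115,0,-2,0,0,0,91.9],[120,0,-2,0,0,0,91.9],[122,0,-2,0,0,0,91.9],[123,0,-2,0,0,0,91.9],[123,0,-2,0,0,0,91.9],[123,0,-2,0,0,0,91.9]]'
python3 -c "
from h import *
chain([])
im=arm.capture('top'); c=im[135:245,230:330]; cv2.imwrite('pics/t2.png',cv2.resize(c,None,fx=5,fy=5,interpolation=cv2.INTER_CUBIC))"
```

```text
time: 4.23
position: [0.5218, 0.2769, 0.0399]
eef_rot: [0.213, 0.674, 0.212, 0.675]
contact_force: [-0.4, -0.2, 0.5]
grip_width: 0.0917
t 4.2333 p [0.5218 0.2769 0.0399] x [ 0.003  0.573 -0.819] z [ 1.    -0.002  0.002] j [-0.05  0.36  1.87  0.71  1.07 -0.46] F [-0.4 -0.2  0.5] w 0.0917
```

View pics/t2.png

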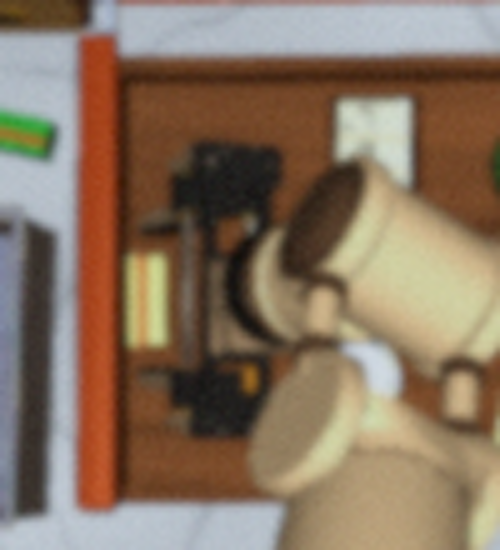

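Fingers straddle the short offcut's ends (rows 218 and 380 vs block 252–348), no contact. Close and draw back along the tool axis.

```bash
python3 -m jog '[[0,0,0,0,0,0,80],[0,0,0,0,0,0,70],[0,0,0,0,0,0,50],[0,0,0,0,0,0,50],[0,0,0,0,0,0,50],[0,0,0,0,0,0,50],[0,0,0,0,0,0,50],[0,0,0,0,0,0,50],[0,0,0,0,0,0,50],[0,0,0,0,0,0,50]]' 25
python3 -m jog '[[-5,0,0,0,0,0,50],[-15,0,0,0,0,0,50],[-30,0,0,0,0,0,50],[-55,0,0,0,0,0,50],[-80,0,0,0,0,0,50],[-110,0,0,0,0,0,50],[-140,0,0,0,0,0,50],[-170,0,0,0,0,0,50],[-190,0,0,0,0,0,50],[-190,0,0,0,0,0,50]]'
python3 - <<'E'
from h import *
dn=Rt((0,0,-1),(1,0,0))
chain([((.50,.30,.26),dn),((.48,.42,.22),dn),((.478,.421,.10),dn)])
im=arm.capture('top'); c=im[115:275,170:370]; cv2.imwrite('pics/t3.png',cv2.resize(c,None,fx=3,fy=3,interpolation=cv2.INTER_CUBIC))
E
```

```text
time: 5.12
position: [0.5209, 0.2774, 0.0389]
eef_rot: [0.213, 0.674, 0.212, 0.675]
contact_force: [-0.1, -0.5, -0.1]
grip_width: 0.0619
time: 5.95
position: [0.5236, 0.1658, 0.199]
eef_rot: [0.212, 0.671, 0.211, 0.678]
contact_force: [0.2, -0.7, -0.0]
grip_width: 0.0617
t 5.95 p [0.5236 0.1658 0.199 ] x [ 0.009  0.572 -0.82 ] z [ 1.    -0.004  0.008] j [-0.27  0.09  1.82  0.59  1.43 -0.41] F [ 0.2 -0.7 -0. ] w 0.0617
row [ 26.5 145.  -23.6] [ -0.1   0.5 -34.9] n>= 5.0
row [ 40. 120. -20.] [0. 0. 0.] n>= 4.0
row [120.   1.  -2.] [0. 0. 0.] n>= 3.0
```

View pics/t3.png

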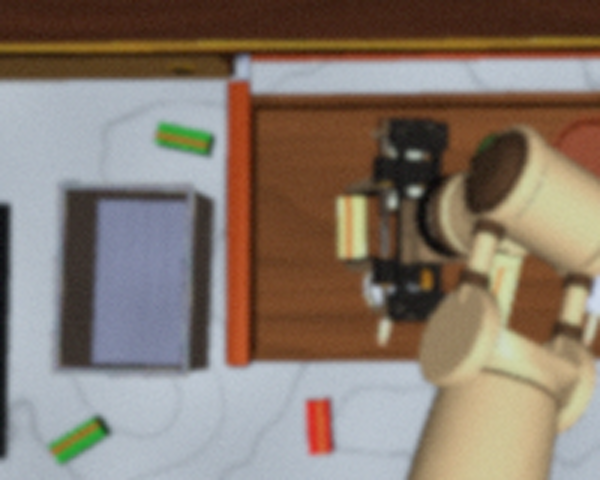

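Short offcut is in the jaws (image 352,227; width 62 mm). On to the bin.

```bash
python3 -m jog '[[26,145,-24,0,0,-35,50],[26,145,-24,0,0,-35,50],[26,145,-24,0,0,-35,50],[26,145,-24,0,0,-35,50],[26,145,-24,0,0,-35,50],[26,145,-24,0,0,-35,50],[26,145,-24,0,0,-35,50],[26,145,-24,0,0,-35,50],[26,145,-24,0,0,-35,50],[26,145,-24,0,0,-35,50]]'
python3 -m jog '[[10,30,-20,0,0,0,50],[20,60,-20,0,0,0,50],[30,90,-20,0,0,0,50],[40,120,-20,0,0,0,50],[40,120,-20,0,0,0,50],[70,120,-20,0,0,0,50],[100,120,-20,0,0,0,50],[130,120,-20,0,0,0,50],[150,120,-20,0,0,0,50],[150,120,-20,0,0,0,50]]'
python3 - <<'E'
from h import *
dn=Rt((0,0,-1),(1,0,0))
chain([((.478,.421,.075),dn)])
E
```

```text
time: 6.83
position: [0.4969, 0.3003, 0.2553]
eef_rot: [0.002, 0.708, -0.001, 0.706]
contact_force: [0.3, -0.7, -0.7]
grip_width: 0.0619
time: 7.67
position: [0.4744, 0.4184, 0.1007]
eef_rot: [-0.001, 0.71, -0.003, 0.704]
contact_force: [-0.2, -0.6, -1.6]
grip_width: 0.0619
t 7.6667 p [0.4744 0.4184 0.1007] x [-0.009 -0.005 -1.   ] z [ 1.    -0.004 -0.009] j [0.53 0.42 1.52 0.   1.22 0.54] F [-0.2 -0.6 -1.6] w 0.0619
row [25.6  2.7  3.8] [-0.2 -0.5  0.3] n>= 1.0
```

```bash
python3 -m jog '[[15,3,4,0,0,0,50],[30,3,4,0,0,0,50],[30,3,4,0,0,0,50],[30,3,4,0,0,0,65],[30,3,4,0,0,0,80],[30,3,4,0,0,0,85],[30,3,4,0,0,0,85],[30,3,4,0,0,0,85],[30,3,4,0,0,0,85],[30,3,4,0,0,0,85]]'
python3 -m jog '[[-20,0,0,0,0,0,85],[-50,0,0,0,0,0,85],[-80,0,0,0,0,0,85],[-120,0,0,0,0,0,85],[-150,0,0,0,0,0,85],[-180,0,0,0,0,0,85],[-200,0,0,0,0,0,85],[-200,-40,0,0,0,0,85],[-200,-80,0,0,0,0,85],[-200,-110,0,0,0,0,85]]'
python3 - <<'E'
from h import *
a=np.radians(-12.5)
dn=Rt((0,0,-1),(-np.sin(a),np.cos(a),0)); dm=Rt((0,0,-1),(np.cos(np.radians(30)),np.sin(np.radians(30)),0))
chain([((.47,.10,.25),dm),((.463,.017,.14),dn),((.463,.017,.037),dn)])
im=arm.capture('top');cv2.imwrite('pics/top4.png',im); c=im[115:275,170:370]; c1=cv2.resize(c,None,fx=2.5,fy=2.5,interpolation=cv2.INTER_CUBIC)
im=arm.capture('side');c=im[130:360,220:400]; c2=cv2.resize(c,(313,400),interpolation=cv2.INTER_CUBIC)
cv2.imwrite('pics/t4.png',np.hstack([c1[:400],c2[:c1.shape[0]]]))
E
```

```text
time: 8.5
position: [0.4811, 0.4252, 0.0766]
eef_rot: [0.0, 0.707, -0.0, 0.707]
contact_force: [0.5, -0.7, -0.3]
grip_width: 0.0853
time: 9.33
position: [0.4808, 0.3134, 0.2769]
eef_rot: [-0.0, 0.707, -0.0, 0.707]
contact_force: [0.9, -0.3, 0.5]
grip_width: 0.0855
t 9.3333 p [0.4808 0.3134 0.2769] x [ 0.001 -0.    -1.   ] z [ 1.    -0.     0.001] j [ 0.37  0.12  1.52 -0.    1.5   0.37] F [ 0.9 -0.3  0.5] w 0.0855
row [  27.  -213.3  -10.7] [-30.   0.   0.] n>= 6.0
row [110.  -68.4 -47.6] [-47.5   0.    0. ] n>= 7.0
row [103.   0.   0.] [0. 0. 0.] n>= 3.0
```

View pics/t4.png

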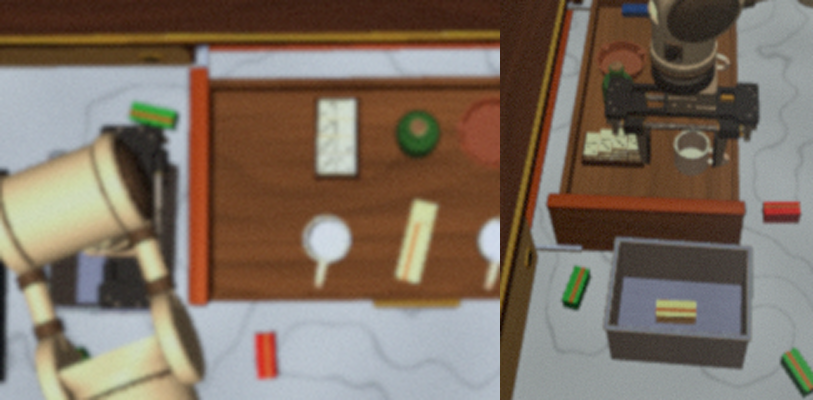

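Short offcut lies in the bin (676,308 right panel); shelf undisturbed. Long offcut at (417,242), yaw about -12°.

```bash
python3 -m jog '[[27,-213,-11,-30,0,0,62],[27,-213,-11,-30,0,0,62],[27,-213,-11,-30,0,0,62],[27,-213,-11,-30,0,0,62],[27,-213,-11,-30,0,0,62],[27,-213,-11,-30,0,0,62],[27,-213,-11,-30,0,0,62],[27,-213,-11,-30,0,0,62],[27,-213,-11,-30,0,0,62],[27,-213,-11,-30,0,0,62]]'
python3 -m jog '[[110,-68,-48,-48,0,0,62],[110,-68,-48,-48,0,0,62],[110,-68,-48,-48,0,0,62],[110,-68,-48,-48,0,0,62],[110,-68,-48,-48,0,0,62],[110,-68,-48,-48,0,0,62],[110,-68,-48,-48,0,0,62],[110,-68,-48,-48,0,0,62],[110,-68,-48,-48,0,0,62],[110,-68,-48,-48,0,0,62]]'
python3 - <<'E'
from h import *
a=np.radians(-12)
dn=Rt((0,0,-1),(-np.sin(a),np.cos(a),0))
chain([((.464,.017,.037),dn)])
im=arm.capture('side');c=im[130:290,230:390]; cv2.imwrite('pics/t5.png',cv2.resize(c,None,fx=3.5,fy=3.5,interpolation=cv2.INTER_CUBIC))
E
```

```text
time: 10.27
position: [0.4699, 0.1035, 0.2496]
eef_rot: [-0.183, 0.683, 0.183, 0.683]
contact_force: [0.5, 0.3, 0.6]
grip_width: 0.0619
time: 11.1
position: [0.4623, 0.0199, 0.1395]
eef_rot: [-0.444, 0.55, 0.444, 0.55]
contact_force: [0.5, -0.5, -0.3]
grip_width: 0.0619
t 11.1 p [0.4623 0.0199 0.1395] x [ 0.  0. -1.] z [0.21  0.978 0.   ] j [-0.22 -0.07  1.98  0.    1.22 -1.58] F [ 0.5 -0.5 -0.3] w 0.0619
row [102.5  -2.3  -2.5] [-0.1  0.   0. ] n>= 3.0
```

View pics/t5.png

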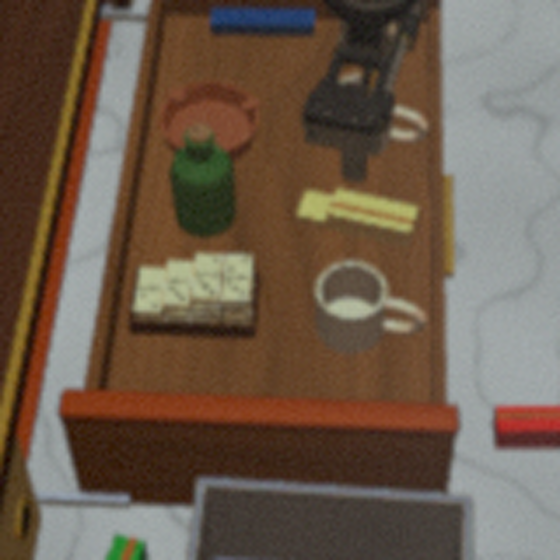

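Long offcut (360,208) sits between the cups, jaw centred over it with room on both sides. Descend and grip.

```bash
python3 -m jog '[[30,-2,-2,0,0,0,62],[60,-2,-2,0,0,0,62],[80,-2,-2,0,0,0,62],[95,-2,-2,0,0,0,62],[100,-2,-2,0,0,0,62],[103,-2,-2,0,0,0,62],[103,-2,-2,0,0,0,62],[103,-2,-2,0,0,0,62],[103,-2,-2,0,0,0,62],[103,-2,-2,0,0,0,62]]'
python3 -m jog '[[0,0,0,0,0,0,50],[0,0,0,0,0,0,40],[0,0,0,0,0,0,20],[0,0,0,0,0,0,20],[0,0,0,0,0,0,20],[0,0,0,0,0,0,20],[0,0,0,0,0,0,20],[0,0,0,0,0,0,20],[0,0,0,0,0,0,20],[0,0,0,0,0,0,20]]' 25
python3 -m jog '[[-5,0,0,0,0,0,20],[-20,0,0,0,0,0,20],[-45,0,0,0,0,0,20],[-80,0,0,0,0,0,20],[-110,0,0,0,0,0,20],[-140,0,0,0,0,0,20],[-170,0,0,0,0,0,20],[-200,0,0,0,0,0,20],[-220,0,0,0,0,0,20],[-220,0,0,0,0,0,20]]'
python3 - <<'E'
from h import *
dn=Rt((0,0,-1),(0,1,0))
chain([((.475,.30,.25),dn),((.476,.4215,.24),dn),((.476,.4215,.10),dn)])
im=arm.capture('side');c=im[110:290,230:390]; cv2.imwrite('pics/t6.png',cv2.resize(c,None,fx=3,fy=3,interpolation=cv2.INTER_CUBIC))
E
```

```text
time: 11.98
position: [0.4644, 0.0167, 0.0374]
eef_rot: [-0.445, 0.549, 0.444, 0.55]
contact_force: [-0.4, 0.2, -0.1]
grip_width: 0.0617
time: 12.82
position: [0.4636, 0.0168, 0.0364]
eef_rot: [-0.445, 0.55, 0.445, 0.55]
contact_force: [-1.1, 0.3, 1.5]
grip_width: 0.0319
time: 13.65
position: [0.466, 0.0164, 0.2617]
eef_rot: [-0.447, 0.548, 0.442, 0.552]
contact_force: [1.0, -0.5, -0.5]
grip_width: 0.0318
t 13.65 p [0.466  0.0164 0.2617] x [ 0.009 -0.002 -1.   ] z [0.209 0.978 0.   ] j [-0.22 -0.17  1.83  0.    1.47 -1.59] F [ 1.  -0.5 -0.5] w 0.0318
row [ 11.3  50.5 279.2] [-12.1  -0.1   0.5] n>= 7.0
row [ 10.   -1.  121.5] [0. 0. 0.] n>= 3.0
row [140.   0.   0.] [0. 0. 0.] n>= 4.0
```

View pics/t6.png

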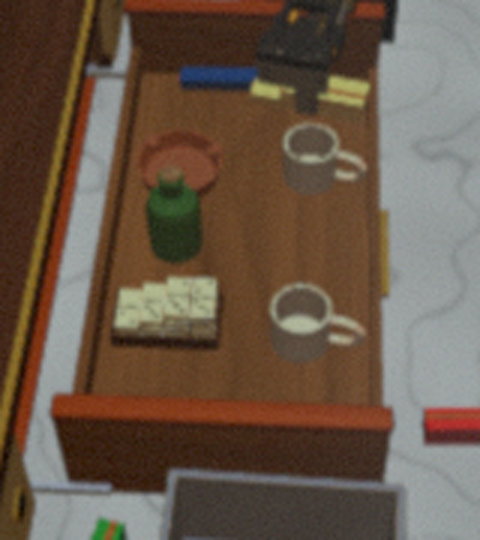

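Long offcut is in the jaws (32 mm), the cups stand as before. To the bin.

```bash
python3 -m jog '[[11,50,279,-12,0,0,20],[11,50,279,-12,0,0,20],[11,50,279,-12,0,0,20],[11,50,279,-12,0,0,20],[11,50,279,-12,0,0,20],[11,50,279,-12,0,0,20],[11,50,279,-12,0,0,20],[11,50,279,-12,0,0,20],[11,50,279,-12,0,0,20],[11,50,279,-12,0,0,20]]'
python3 -m jog '[[0,0,35,0,0,0,20],[0,0,70,0,0,0,20],[0,0,100,0,0,0,20],[5,0,121,0,0,0,20],[10,0,121,0,0,0,20],[30,0,121,0,0,0,20],[60,0,121,0,0,0,20],[85,0,121,0,0,0,20],[100,0,121,0,0,0,20],[100,0,121,0,0,0,20]]'
python3 - <<'E'
from h import *
dn=Rt((0,0,-1),(0,1,0))
chain([((.476,.4215,.078),dn)])
im=arm.capture('side');c=im[190:360,250:400]; cv2.imwrite('pics/t7.png',cv2.resize(c,None,fx=3,fy=3,interpolation=cv2.INTER_CUBIC))
E
```

```text
time: 14.53
position: [0.4721, 0.2995, 0.2436]
eef_rot: [-0.5, 0.501, 0.5, 0.499]
contact_force: [-0.7, -0.0, 0.3]
grip_width: 0.0318
time: 15.37
position: [0.4709, 0.4173, 0.1402]
eef_rot: [-0.499, 0.504, 0.5, 0.498]
contact_force: [0.1, 0.6, -0.8]
grip_width: 0.0318
t 15.3667 p [0.4709 0.4173 0.1402] x [-0.008 -0.005 -1.   ] z [ 0.003  1.    -0.005] j [ 0.53  0.37  1.5  -0.    1.29 -1.03] F [ 0.1  0.6 -0.8] w 0.0318
row [62.1 -5.6  4.5] [-0.2 -0.3 -0.4] n>= 2.0
```

View pics/t7.png

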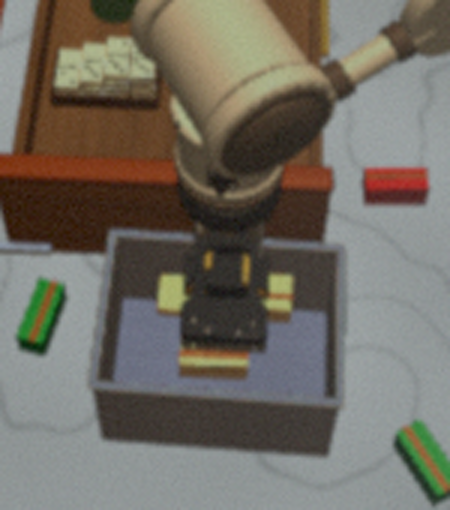

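Long offcut hangs centred over the bin (ends at 170 and 280), short one below. Lower, release, retreat.

```bash
python3 -m jog '[[25,-3,4,0,0,0,20],[50,-3,4,0,0,0,20],[62,-3,4,0,0,0,20],[62,-3,4,0,0,0,20],[62,-3,4,0,0,0,40],[62,-3,4,0,0,0,55],[62,-3,4,0,0,0,60],[62,-3,4,0,0,0,60],[62,-3,4,0,0,0,60],[62,-3,4,0,0,0,60]]'
python3 -m jog '[[-20,0,0,0,0,0,60],[-50,0,0,0,0,0,60],[-90,0,0,0,0,0,60],[-130,0,0,0,0,0,60],[-165,0,0,0,0,0,60],[-200,0,0,0,0,0,60],[-220,0,-40,0,0,0,60],[-220,0,-80,0,0,0,60],[-220,0,-120,0,0,0,60],[-220,0,-120,0,0,0,60]]'
python3 -m jog '[[0,0,-40,0,0,0,60],[0,0,-80,0,0,0,60],[0,0,-120,0,0,0,60],[0,0,-150,0,0,0,60],[0,0,-180,0,0,0,60],[0,0,-200,0,0,0,60],[0,0,-200,0,0,0,60],[0,0,-200,0,0,0,60],[0,0,-200,0,0,0,60],[0,0,-200,0,0,0,60]]'
python3 - <<'E'
from h import *
chain([])
im=arm.capture('top');cv2.imwrite('pics/top8.png',im); c=im[115:275,170:440]; c1=cv2.resize(c,(480,284),interpolation=cv2.INTER_CUBIC)
im=arm.capture('side');c=im[90:350,230:400]; c2=cv2.resize(c,(314,480),interpolation=cv2.INTER_CUBIC)
cv2.imwrite('pics/t8.png',np.hstack([cv2.copyMakeBorder(c1,0,196,0,0,cv2.BORDER_CONSTANT),c2]))
E
```

```text
time: 16.25
position: [0.4763, 0.4254, 0.0841]
eef_rot: [-0.5, 0.5, 0.5, 0.501]
contact_force: [0.2, 0.4, 0.1]
grip_width: 0.0595
time: 17.08
position: [0.4763, 0.2998, 0.3039]
eef_rot: [-0.499, 0.502, 0.498, 0.501]
contact_force: [0.9, -0.0, -0.3]
grip_width: 0.0603
time: 17.92
position: [0.4757, 0.1063, 0.3034]
eef_rot: [-0.5, 0.5, 0.5, 0.5]
contact_force: [-0.5, -0.2, -0.2]
grip_width: 0.0599
t 17.9167 p [0.4757 0.1063 0.3034] x [-0.  0. -1.] z [-0.  1.  0.] j [-0.03 -0.12  1.71  0.    1.56 -1.6 ] F [-0.5 -0.2 -0.2] w 0.0599
```

View pics/t8.png

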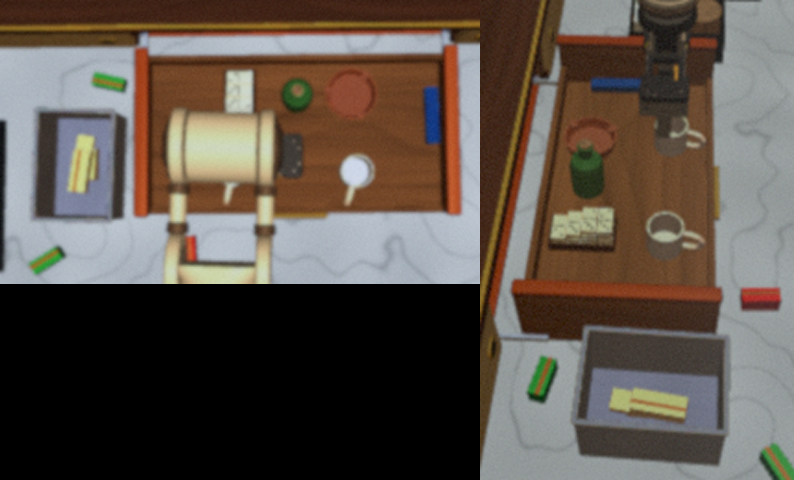

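Both offcuts are in the upright bin (top view 82,163). The bottle, dominoes, ashtray, tin and cups are where they were, and the arm is clear.

```bash
python3 -c "
from workcell import arm
print(arm.job_done(), arm.observe()['time'])"
```

```text
the job is handed in; nothing more can be done
the job is handed in; nothing more can be done
```

Both offcuts are in the steel bin, which is still standing upright, and I have handed the job in. The last move ended at about 18 s of the 59 s allowed.

- **Short offcut:** taken first, by its ends, with the gripper tilted 35° away from the left end board. It was drawn out along the tilt and released in the bin.
- **Long offcut:** gripped across its middle between the cups, then released in the bin, where it rests on top of the short one.

The last pictures, from above and from the side, show both offcuts inside the bin. The dominoes, bottle, ashtray, pencil tin and cups look where they were; I judged that by eye and did not measure them again. In the top view the arm hid one cup, but the side view shows it standing. The force readings stayed within about 2 N, and the arm ended clear of everything. No check failed. The only disagreement was in the first measurement of the long offcut: the two cameras differed by about 6 mm in position and several degrees in angle, which was within the room the jaws had.

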